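Lock the shaft of a bench drive unit

TASK

Lock the shaft of the white drive unit. With the fingertips, push the upright black stud round until the slot in the disc lines up with the loose steel bar (either end of the slot may face the bar), then push the bar by its red head through the disc until the head is fully home against the blue guide. Only push: do not lift the bar out of its track, and leave the other things on the bench and on the unit where they are.

Things in the scene. Friction and masses are not known exactly. Their poses are not given: they have to be found in the camera images.
- drive_unit: White drive unit, a low casing 320 x 130 mm, top face at z = 34 mm, fixed to the bench. Origin: on the bench, on the axis of the slotted disc. Its x axis is level, the direction in which the bar is pushed along y = 0. In its frame the casing runs x = -240 to 80, y = -65 to 65 mm. Track for the bar: x = -240 to -46, lips up to z = 43, 24 mm wide over the lips.
- guide_face (a point): Rear face of the two blue guide cheeks, where the bar's head comes home: on the unit's y = 0 line at x = -96 mm, z = 54. Cheeks: x = -96 to -46, y = 8.5 to 22 mm on either side, z = 34 to 65.
- keeper (a point): Centre of the blue keeper bridge beyond the disc, which the bar's nose enters: unit frame x = 57 mm, z = 47. Bridge: x = 46 to 68, y = -22 to 22, top at z = 71.
- shaft_disc (a joint): Turn of the aluminium disc about the unit's z axis, rad, counter-clockwise from above; starts at 0.6 to 2.54, stops at -0.3 and 3.44. Radius 42, top at z = 61 mm, 24 mm slot right across, open on top. Slot in line with the bar at 0 and at 3.14; within 0.15 of that the bar's nose enters and straightens it, far off the rim stops the bar. Friction 0.1 N m: stays where left.
- stud_top (a point): Centre of the top of the black stud on the disc: an upright round pin, 12 mm diameter, z = 61 to 95 mm, 31 mm from the disc's axis. In the unit's frame it stands at the angle pi/2 + joint from the x axis, square to the slot. 3 to 4 N sideways turns the disc.
- locking_bar: Loose steel locking bar (about 160 g) in the track: shaft 14 mm wide, 24 high, 158 long, last 15 mm tapered to 5 wide; red cross head at its rear, 40 wide (y), x = -12 to 0, z = 8 to 30. Origin: underside, in the plane of the head's front face; underside at height z = 37 mm. Starts at unit x = -225 to -210, y = 0; home at x = -96 mm, head against the guide. Slides with light friction.
- bar_head (a point): Centre of the rear face of the bar's red head, the face to push: 40 mm wide, z = 45 to 67 mm. It is at unit x = -108 mm when home.
- brass_weight: Bystander to leave alone: small brass weight, 24 mm diameter, 22 high, on the unit's casing beside the track; origin at the centre of its underside.
- red_bung: Bystander to leave alone: red rubber bung, 28 mm diameter, 24 high, on the unit's casing on the other side of the track; origin at the centre of its underside.
- sample_can: Bystander to leave alone: round aluminium sample can, 55 mm diameter, 41 high, on the bench close beside the unit; origin at the centre of its underside.
- notebook: Bystander to leave alone: blue notebook, 205 x 148 x 15 mm, lying on the bench; origin at the centre of its underside.
- brown_bottle: Bystander to leave alone: brown bottle with black cap, 60 mm diameter, 118 high; origin at the centre of its underside.
- tape_roll: Bystander to leave alone: roll of tape lying flat, 66 mm diameter, 18 high; origin at the centre of its underside.
- beaker: Bystander to leave alone: empty glass beaker, 71 mm diameter, 90 high; origin at the centre of its underside.
- wash_bottle: Bystander to leave alone: white wash bottle with red cap and bent spout, 66 x 109 mm, 186 high; origin at the centre of its underside.

How it is judged (in metres and radians):
At the end, for the whole second after the job is handed in: The bar lies in its track and through the disc's slot, its head home against the guide (within 4 mm), the slot in line with the bar, and the bar at rest (x of locking_bar in the frame of drive_unit between -0.1 and -0.092 m and y of locking_bar in the frame of drive_unit between -0.005 and 0.005 m and z of locking_bar in the frame of drive_unit between 0.031 and 0.043 m and angle between the x axis of locking_bar and the x axis of drive_unit, either way round below 0.1 rad and (value of joint shaft_disc between -0.2 and 0.2 rad or value of joint shaft_disc between 2.9416 and 3.3416 rad) and linear speed of locking_bar below 0.01 m/s); the robot touches nothing.
It fails at once if the bar is lifted out of its track (more than 15 mm) (z of locking_bar in the frame of drive_unit above 0.052 m).
It fails at once if another thing is moved by more than 30 mm or lifted (distance of any of brass_weight, red_bung, sample_can, notebook, brown_bottle, tape_roll, beaker, wash_bottle from where it was at the start of the episode above 0.03 m).
It also fails if it takes over 51 s, if anything falls off the work surface, if the arm or the gripper's body presses on something with over 40 N, if the wrist force passes 120 N, or if a joint passes its speed limit or range.

ROBOT

A 7-joint arm with a two-finger parallel gripper is mounted at the origin on a cart in front of the work surface, level with it; the furniture and walls round the work are solid. World frame = base frame: x ahead of the robot, y to its left, z up, the work surface at z = 0. Lengths are in m, angles in degrees, forces in N, time in s.
With the tool pointing down it reaches from about 0.425 to 0.95 m from the base axis. Payload 4.7 kg.
Tool frame: the origin (TCP) lies midway between the tips of the shut fingers; the grasp point (between the pads) lies 19 mm behind it (manip.tcp_to_grasp is the distance from the TCP to the grasp point, in m); z points along the fingers, y is the direction in which the jaws open and shut (so a half turn about z gives the same grasp; the last joint's range is limited). The gripper opens to 87 mm and grips with 3 to 60 N. Pads are 19 mm wide; open, the fingers measure 117 mm over their backs; the gripper's body (75 mm by 190 mm) begins 51 mm behind the grasp point.
Start: joints at [-1.656, 26.849, -2.785, 87.806, 1.381, 65.374, -4.715], TCP at [0.675, 0, 0.223] pointing down, gripper open.
Joint ranges: [-148.3, 148.3], [-19.14, 114.17], [-79.39, 73.82], [5.75, 140.21], [-59.74, 239.74], [12.07, 113.84], [-152.46, 152.46]. Speed limits (degrees/s): [147.25, 147.25, 180, 180, 180, 180, 180].

INTERFACE

Orientations are given as [roll, pitch, yaw] about the fixed x, y, z axes, in that order (R = Rz(yaw) Ry(pitch) Rx(roll)).
In Python, from station import readout, viewer, ticket, spotter, manip gives the robot as it stands.
- The arm moves only by the tool carry_out, never from a script. Its argument "motion" is a list of rows, each a list of 4 numbers: the shift along the world's x, y, z in mm, then the turn about the world's z in degrees. In form: [[dx, dy, dz, spin], ...]. A call has 1 to 10 rows; each row shifts and turns the commanded pose from where the row before left it; what a row does not reach is not made up. A row lasts 1/8 s, in which the tool goes at most 62.5 mm and 10.7 degrees, less where a joint would pass 70% of its speed; a pose out of reach is approached as far as the arm can. A call is refused whole if a number of a shift passes 62.5 or a number of a turn 10.7, either way. A call with a gripper value outside its range is refused whole. "grip" is the finger opening in mm, from 0 to 87, set as the call begins (left out, the last holds). The fingers move at their own pace and stop on an object; "grip_force" is the grip in N (left out, the last holds). Time passes only in rows, so rows that do not move let the fingers close. It gives the time, the measured TCP pose, the force and the opening at its end, in the units of the state.
- readout.state(): the state, without advancing time (a new reading comes with each control period).
- viewer.capture(name): name is "scene" or "side" or "wrist"; returns (picture, depth): 400x640x3 uint8, red, green, blue; 400x640 float32, m along the optical axis (not along the pixel's ray), 0 where there is no reading.
- viewer.camera_params(name): a dict with "fx", "fy", "cx", "cy" (pixels), "distortion" ([k1, k2, p1, p2, k3] as OpenCV has them; the pictures are not rectified), "view" (4x4, takes a point from world to camera coordinates). Camera axes: x right, y up, looking along -z (the intrinsics and any distortion apply to the point x, -y, -z); pixel columns grow to the right and rows downward; lengths in m; the calibration is good to about 2 mm. A picture is of the moment at which its call begins: read the wrist's pose just before it. camera_params takes no time and is no camera call; for the wrist camera it gives the pose at the moment of the call.
- ticket.hand_in(): hands the job in, once; it reports no verdict.
Trained networks look in the newest picture that a camera, given by its name, has taken for a name from the list of things; names that differ only in an ending like _2 or _b are one class to them, and where a whole thing is asked for, a point or a joint stands for the part that bears it (a point fixed in the world has none). Each returns a list of dicts, best first, with "score" (0 to 1); they miss things now and then, are a little off and sometimes report something else, mostly with a low value. They report only what shows in the picture. A call takes as long as a camera call.
- spotter.recognise(camera, target): "centre" ([column, row] in pixels, amid what is visible of it).
The state is a dict: "t": time; "qpos": joint angles; "qvel": joint speeds; "tau": joint torques, N m; "eef_pos": TCP position; "tool_rot": TCP orientation; "force": force on the tool from outside, world axes, zero at the start; "wrist_torque": the same for the moment, N m; "width": finger opening in m.
Only numpy, scipy, OpenCV 4.12 (cv2) and the standard library are available. Lean on these libraries where they do the work, as an engineer would, in place of code of your own. Each camera call takes 0.05 s, during which the arm holds its last target. There are 200 camera calls.

## Working session

There is one attempt and no reset: what is moved stays moved. The work goes in short steps, Python scripts to look and compute and a tool call to move; the robot and the scene stay as the last step left them, time stands still between calls to the robot, and variables do not carry over. Pictures are saved under pics/ and viewed, about 8 in all and at most 12, crops included, and the job is handed in when it is done.

Besides the shell and the picture viewer there is one more tool, called after "Emit:" as name([rows], argument=value, ...), one row to a line, values as JSON. carry_out: Moves the arm, as the interface text tells. Its arguments: {"type":"object","properties":{"motion":{"type":"array","items":{"type":"array","items":{"type":"number"}}},"grip":{"type":"number"},"grip_force":{"type":"number"}},"required":["motion"]}

```bash
mkdir -p pics; ls; cat > h.py <<'E'
import numpy as np, cv2
from station import readout, viewer, ticket, spotter, manip
def cam(n):
    p=viewer.camera_params(n); K=np.array([[p['fx'],0,p['cx']],[0,p['fy'],p['cy']],[0,0,1.]])
    return K,np.array(p['distortion'],float),np.array(p['view'])
def ray(c,uv):
    K,D,V=c; x,y=cv2.undistortPoints(np.array([[uv]],float),K,D)[0,0]
    R=V[:3,:3]; return -R.T@V[:3,3], R.T@np.array([x,-y,-1.])
def at_z(c,uv,z):
    o,d=ray(c,uv); return o+d*(z-o[2])/d[2]
def at_depth(c,uv,dep):
    o,d=ray(c,uv); return o+d*dep
def proj(c,P):
    K,D,V=c; q=(V[:3,:3]@np.atleast_2d(P).T+V[:3,3:]).T*[1,-1,-1]
    return cv2.projectPoints(q,np.zeros(3),np.zeros(3),K,D)[0][:,0]
E
python3 - <<'E'
from h import *
print(readout.state())
for n in ['scene','side','wrist']:
    im,d=viewer.capture(n); c=cam(n); np.savez(f'{n}0.npz',im=im,d=d,V=c[2])
    cv2.imwrite(f'pics/{n}0.png',im[:,:,::-1])
    print(n,'cam at',(-c[2][:3,:3].T@c[2][:3,3]).round(3))
    for t in ['stud_top','bar_head','guide_face','keeper','shaft_disc','locking_bar','brass_weight','red_bung','sample_can','wash_bottle','brown_bottle','beaker']:
        r=spotter.recognise(n,t)
        for q in r[:1]:
            u=q['centre']; dd=d[int(u[1]),int(u[0])]
            print(n,t,round(q['score'],2),np.round(u),at_depth(c,u,dd).round(3) if dd>0 else None)
E
```

```text
pics
{'t': 0.0, 'qpos': array([-1.65496418, 26.89979749, -2.78507654, 87.87299927,  1.38171213,
       65.3729758 , -4.71612736]), 'qvel': array([ 0.0240624 , -0.08902006, -0.01113316,  0.11728186,  0.05077066,
        0.01144483, -0.11890211]), 'tau': array([ 8.49551179e-05, -5.07972229e+01, -8.03461717e-02, -2.36155879e+01,
       -6.12773141e-02,  3.78107757e-02,  1.50727069e-04]), 'eef_pos': array([6.74415358e-01, 4.75498882e-06, 2.21475500e-01]), 'tool_rot': array([-1.79887908e+02,  4.45020645e-03,  9.00012971e+01]), 'force': array([ 0.1488246 ,  0.65428442, -0.42438033]), 'wrist_torque': array([ 0.02220852, -0.07702052,  0.02442366]), 'width': 0.08676837290057489}
scene cam at [-0.445 -0.49   0.89 ]
scene stud_top 0.59 [281. 208.] [0.504 0.116 0.074]
scene bar_head 0.83 [322. 227.] [ 0.49  -0.028  0.058]
scene guide_face 0.97 [301. 229.] [0.482 0.039 0.034]
scene keeper 0.73 [298. 228.] [0.484 0.05  0.032]
scene shaft_disc 0.88 [278. 207.] [0.534 0.147 0.049]
scene locking_bar 0.81 [322. 226.] [ 0.525 -0.012  0.033]
scene brass_weight 0.45 [300. 237.] [0.441 0.019 0.042]
scene 
[... 694 characters left out ...]
4. 135.] [0.531 0.43  0.088]
side brown_bottle 0.67 [443. 270.] [ 0.701 -0.372  0.065]
side beaker 0.73 [263. 163.] [0.444 0.312 0.064]
wrist cam at [0.677 0.076 0.384]
wrist stud_top 0.87 [188.  66.] [0.53  0.135 0.036]
wrist bar_head 0.8 [169. 190.] [0.503 0.    0.061]
wrist guide_face 0.6 [195. 105.] [0.542 0.093 0.058]
wrist keeper 0.57 [198. 103.] [0.542 0.095 0.049]
wrist shaft_disc 0.92 [187.  68.] [0.53  0.132 0.037]
wrist locking_bar 0.66 [172. 190.] [0.506 0.    0.062]
wrist brass_weight 0.92 [130. 168.] [0.458 0.025 0.056]
wrist red_bung 0.63 [210. 184.] [0.55  0.006 0.056]
wrist sample_can 0.6 [284. 106.] [0.636 0.093 0.039]
wrist brown_bottle 0.33 [209. 186.] [0.548 0.004 0.058]
```

View pics/wrist0.png

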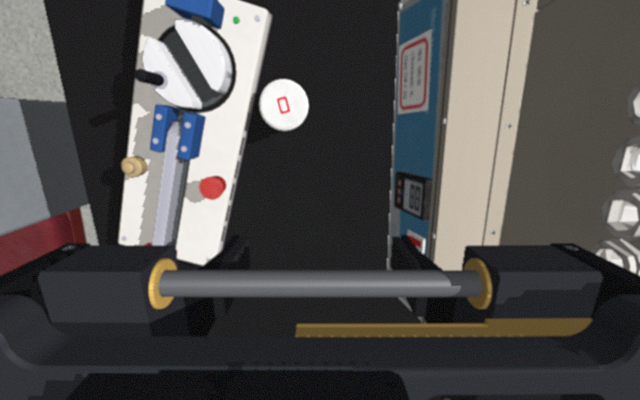

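```bash
python3 -c "
import cv2
a=cv2.imread('pics/scene0.png')[120:300,150:470]; cv2.imwrite('pics/sc.png',cv2.resize(a,None,fx=2.5,fy=2.5,interpolation=cv2.INTER_CUBIC))"
```

```text
(no output)
```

View pics/sc.png

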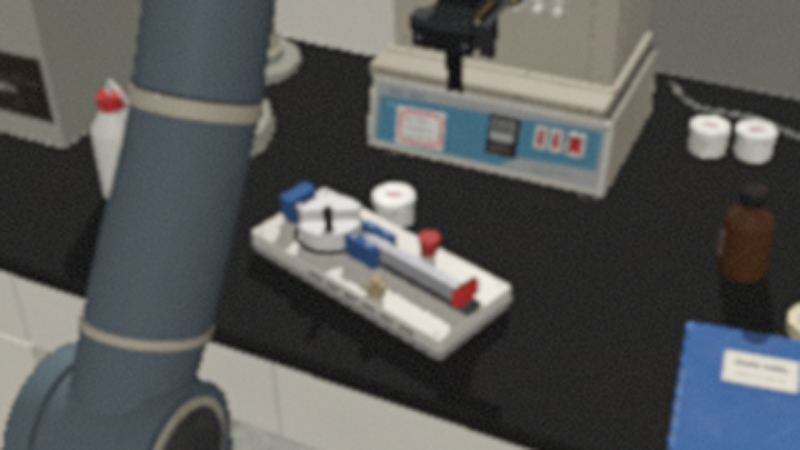

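The wrist view shows the unit pointing up the image (about world +y). The disc is near (187,68), the stud leans left at (150,76), and the cheeks are near (178,130). The brass weight is at (132,167), the bung at (212,187) and the can at (284,106). The scene view shows the head at the near-right end, with free bench behind it.

```bash
python3 -c "
import cv2
a=cv2.imread('pics/wrist0.png')[0:270,90:310]; a=cv2.resize(a,None,fx=2.2,fy=2.2,interpolation=cv2.INTER_CUBIC)
b=cv2.imread('pics/side0.png')[150:260,265:375]; b=cv2.resize(b,(300,300),interpolation=cv2.INTER_CUBIC)
import numpy as np
o=np.zeros((594,790,3),np.uint8);o[:a.shape[0],:a.shape[1]]=a;o[:300,490:790]=b;cv2.imwrite('pics/c1.png',o)"
```

```text
(no output)
```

View pics/c1.png

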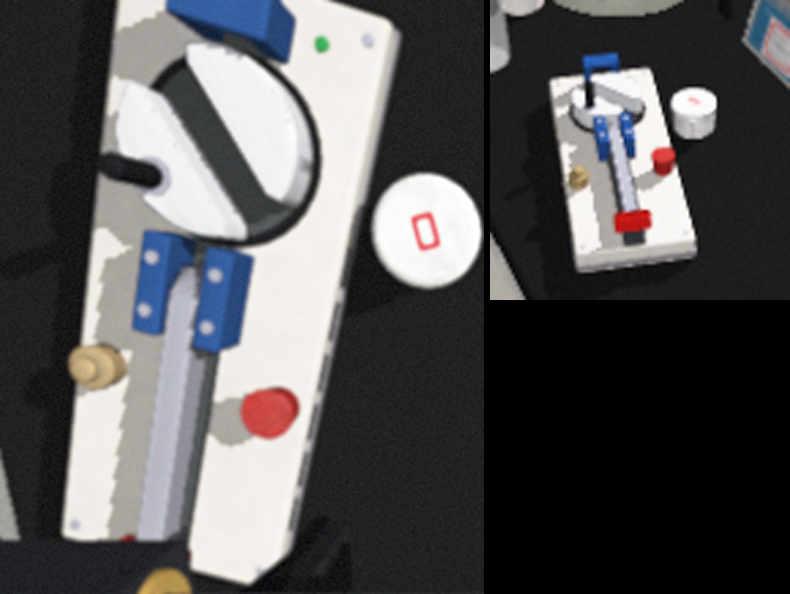

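```bash
cat >> h.py <<'E'
def toW(p,P):
    P=np.atleast_2d(np.array(P,float)); c,s=np.cos(p[2]),np.sin(p[2])
    return np.c_[p[0]+c*P[:,0]-s*P[:,1],p[1]+s*P[:,0]+c*P[:,1],P[:,2]]
E
python3 - <<'E'
from h import *
from scipy.optimize import least_squares
z=np.load('wrist0.npz'); c=cam('wrist'); print(np.abs(c[2]-z['V']).max())
f=lambda x,y:(90+x/2.2,y/2.2)
obs=[((-.046,.022,.065),f(145,231)),((-.096,.022,.065),f(133,328)),((-.046,-.022,.065),f(253,258)),((-.096,-.022,.065),f(237,350)),
((-.096,.0085,.065),f(158,333)),((-.096,-.0085,.065),f(195,344)),((-.046,.0085,.065),f(193,238))]
P=np.array([o[0] for o in obs]);U=np.array([o[1] for o in obs])
r=least_squares(lambda p:(proj(c,toW(p,P))-U).ravel(),[.53,.135,1.4],x_scale=[.1,.1,1]); p=r.x
print(p,np.degrees(p[2]));print(r.fun.reshape(-1,2).round(1))
# left edge, right edge lines & disc check
def inU(w): d=w[:2]-p[:2];R=np.array([[np.cos(p[2]),np.sin(p[2])],[-np.sin(p[2]),np.cos(p[2])]]);return (R@d*1000).round(1)
for nm,uv,zz in [('right edge',(398,40),.034),('right edge',(290,555),.034),('left edge',(62,535),.034),('left edge',(110,110),.034),('studtop',(112,166),.095),('studbase',(155,175),.061),('slot a',(207,45),.061),('slot b',(262,220),.061),('disc lft',(118,120),.061),('disc right',(312,160),.061),('bar mid low',(160,530),.061),('rear corner',(250,583),.034)]:
    w=at_z(c,f(*uv),zz); print(nm,w.round(4),inU(w))
np.save('p.npy',p)
d=z['d']
for nm,uv in [('bung',(270,410)),('brass',(95,365)),('can',(425,230)),('casing',(220,500)),('disc',(260,120)),('stud',(112,166))]:
    u=f(*uv); w=at_depth(c,u,d[int(u[1]),int(u[0])]); print(nm,w.round(3),inU(w))
E
```

```text
2.006780613169354e-06
[0.54557925 0.13130199 1.24544426] 71.3586995899887
[[ 5.  -2.3]
 [ 2.4 -0.5]
 [-3.  -0.6]
 [-5.3  2.3]
 [ 3.3  1.2]
 [ 1.7  1.2]
 [-4.1 -1.2]]
right edge [0.6242 0.1818 0.034 ] [ 73.  -58.4]
right edge [ 0.5465 -0.0912  0.034 ] [-210.6  -72. ]
left edge [ 0.4104 -0.0785  0.034 ] [-242.   61.]
left edge [0.4789 0.1515 0.034 ] [-2.2 69.7]
studtop [0.5105 0.117  0.095 ] [-24.7  28.6]
studbase [0.5108 0.1178 0.061 ] [-23.9  28.6]
slot a [0.5423 0.1719 0.061 ] [37.5 16.1]
slot b [0.5595 0.0976 0.061 ] [-27.5 -24. ]
disc lft [0.4971 0.1415 0.061 ] [-5.9 49.2]
disc right [0.5857 0.1241 0.061 ] [  6.  -40.3]
bar mid low [ 0.4861 -0.0634  0.061 ] [-203.5   -5.8]
rear corner [ 0.5202 -0.1101  0.034 ] [-236.8  -53.1]
bung [0.552 0.003 0.057] [-119.2  -47.2]
brass [0.458 0.026 0.048] [-127.9   49.2]
can [0.635 0.094 0.04 ] [ -6.7 -96.7]
casing [ 0.509 -0.056  0.035] [-188.9  -25. ]
disc [0.563 0.141 0.061] [ 15.  -13.2]
stud [0.511 0.117 0.096] [-24.7  28.3]
```

Emit:
carry_out([
  [-33,19,0,-3.2],
  [-33,19,0,-3.2],
  [-33,19,0,-3.2],
  [-33,19,0,-3.2],
  [-35,19,0,-3.2],
  [0,0,0,0],
  [0,0,0,0],
], grip=0)

```text
t: 2.82
eef_pos: [0.5088, 0.0947, 0.223]
tool_rot: [179.9, -0.0, 74.0]
force: [-0.4, -0.7, -0.2]
width: 0.025
```

```bash
python3 - <<'E'
from h import *
s=readout.state(); print(s['t'],s['eef_pos'],s['tool_rot'],s['force'],s['width'])
im,d=viewer.capture('wrist'); c=cam('wrist'); np.savez('w1.npz',im=im,d=d,V=c[2])
# draw wireframe with estimate
p=[.5428,.1336,np.radians(74)]
o=cv2.resize(im[:,:,::-1],(800,500),interpolation=cv2.INTER_CUBIC)
def poly(P,col):
    q=proj(c,toW(p,P))*1.25; cv2.polylines(o,[q.astype(int)],True,col,1)
t=np.linspace(0,6.28,40)
poly(np.c_[.042*np.cos(t),.042*np.sin(t),0*t+.061],(0,0,255))
for s in (1,-1): poly([(x,s*y,.065) for x,y in [(-.096,.0085),(-.046,.0085),(-.046,.022),(-.096,.022)]],(0,255,0))
poly([(-.24,-.065,.034),(.08,-.065,.034),(.08,.065,.034),(-.24,.065,.034)],(0,255,255))
poly([(x,y,.071) for x,y in [(.046,-.022),(.068,-.022),(.068,.022),(.046,.022)]],(255,0,255))
cv2.imwrite('pics/w1.png',o)
E
```

```text
2.825 [0.50878797 0.09469094 0.22301667] [ 1.79913620e+02 -1.70176443e-02  7.39998385e+01] [-0.35210845 -0.68696206 -0.21404537] 0.025000630140696267
```

View pics/w1.png

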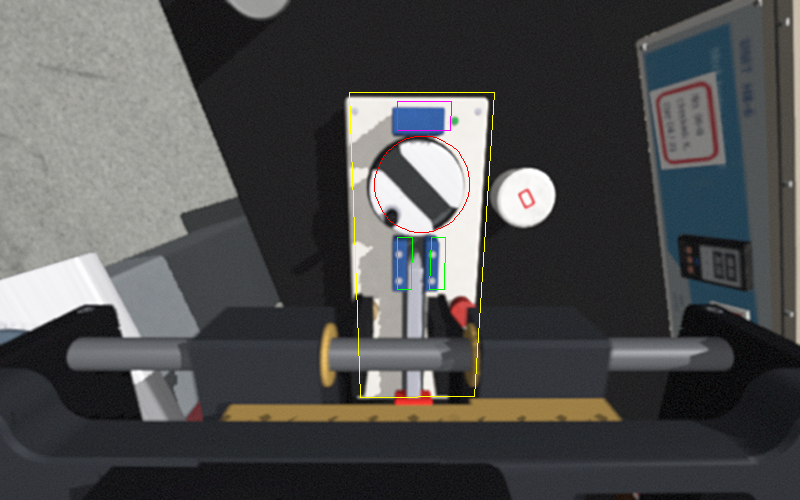

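```bash
python3 - <<'E'
from h import *
from scipy.optimize import least_squares
z=np.load('w1.npz'); c=cam('wrist')
obs=[((.08,.065,.034),(348,97)),((.08,-.065,.034),(489,97)),((0,0,.061),(418.5,185)),((.068,.022,.071),(393,108)),((.068,-.022,.071),(445,108)),
((-.096,.022,.065),(394,290)),((-.096,-.022,.065),(438,290)),((-.046,.022,.065),(395,237)),((-.046,-.022,.065),(439,237))]
P=np.array([o[0] for o in obs]);U=np.array([o[1] for o in obs])/1.25
r=least_squares(lambda p:(proj(c,toW(p,P))-U).ravel(),[.543,.1336,1.29],x_scale=[.1,.1,1],loss='soft_l1'); p=r.x
print(p,np.degrees(p[2]));print(r.fun.reshape(-1,2).round(1)); np.save('p.npy',p)
def inU(w): d=w[:2]-p[:2];R=np.array([[np.cos(p[2]),np.sin(p[2])],[-np.sin(p[2]),np.cos(p[2])]]);return (R@d*1000).round(1)
for nm,uv,zz in [('studtop',(391,214),.095),('headrear',(414,404),.067),('bar',(413,350),.061),('lower L corner',(359,397),.034)]:
    w=at_z(c,np.array(uv)/1.25,zz); print(nm,w.round(4),inU(w))
print('pre stud W',toW(p,[(-.05,.024,.075),(-.0155,.028,.075),(-.27,0,.05),(-.1175,0,.05)]).round(4))
E
```

```text
[0.53839787 0.13256322 1.28904949] 73.85709535992088
[[-2.2 -1.5]
 [ 0.9 -1.1]
 [-0.6  2.9]
 [-0.4 -2.8]
 [ 1.6 -2.6]
 [-0.7  1.1]
 [ 1.2  1.2]
 [-1.6  2.5]
 [ 1.9  2.6]]
studtop [0.5116 0.1227 0.095 ] [-17.  23.]
headrear [ 0.4764 -0.0795  0.067 ] [-220.9    0.6]
bar [ 0.4915 -0.0215  0.061 ] [-161.     2.2]
lower L corner [ 0.4128 -0.0787  0.034 ] [-237.8   61.9]
pre stud W [[ 0.5014  0.0912  0.075 ]
 [ 0.5072  0.1255  0.075 ]
 [ 0.4633 -0.1268  0.05  ]
 [ 0.5057  0.0197  0.05  ]]
```

Emit:
carry_out([
  [-7,-4,-20,0],
  [0,0,-45,0],
  [0,0,-45,0],
  [0,0,-25,0],
  [0,0,-10,0],
  [0,0,0,0],
  [0,0,0,0],
])

```text
t: 3.75
eef_pos: [0.5022, 0.0911, 0.0786]
tool_rot: [179.9, -0.1, 74.0]
force: [-0.1, -0.4, 0.7]
width: 0.0004
```

```bash
python3 - <<'E'
from h import *
s=readout.state(); print(s['t'],s['eef_pos'],s['tool_rot'],s['force'],s['width'])
p=np.load('p.npy');d=s['eef_pos'][:2]-p[:2];R=np.array([[np.cos(p[2]),np.sin(p[2])],[-np.sin(p[2]),np.cos(p[2])]]);print(R@d)
ims=[]
for n,(r0,c0,h,w) in {'side':(130,240,130,180),'wrist':(0,180,200,277)}.items():
    im,_=viewer.capture(n); ims.append(cv2.resize(im[r0:r0+h,c0:c0+w,::-1],(400,290),interpolation=cv2.INTER_CUBIC))
cv2.imwrite('pics/s2.png',np.hstack(ims))
E
```

```text
3.75 [0.5022089  0.09111948 0.07864675] [ 1.79876926e+02 -6.79311296e-02  7.39765992e+01] [-0.09497289 -0.38939557  0.7055167 ] 0.00044052324303882345
[-0.04987144  0.02323931]
```

View pics/s2.png

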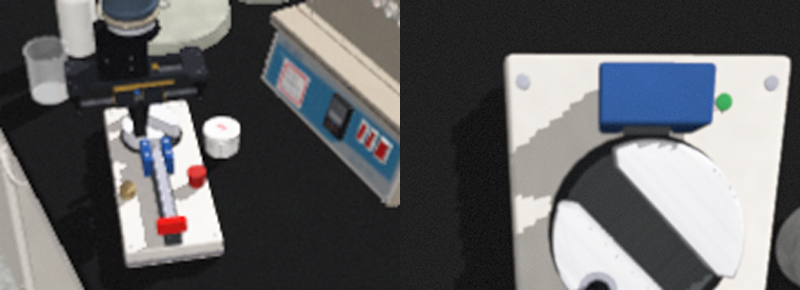

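Emit:
carry_out([
  [1.1,3.8,0,0],
  [1.1,3.8,0,0],
  [1.1,3.8,0,0],
  [1.1,3.8,0,0],
  [1.1,3.8,0,0],
  [1.1,3.8,0,0],
  [1.1,3.8,0,0],
  [0,0,0,0],
])

```text
t: 4.85
eef_pos: [0.5018, 0.1147, 0.0756]
tool_rot: [-179.3, 0.6, 74.0]
force: [-11.3, -6.0, 5.7]
width: 0.0007
```

```bash
cat > look.py <<'E'
from h import *
import sys
s=readout.state(); print(s['t'],s['eef_pos'].round(4),s['force'].round(1))
p=np.load('p.npy');d=s['eef_pos'][:2]-p[:2];R=np.array([[np.cos(p[2]),np.sin(p[2])],[-np.sin(p[2]),np.cos(p[2])]]);print('tcp in unit',(R@d).round(4))
im,_=viewer.capture('wrist'); c=cam('wrist'); np.savez('last.npz',im=im,d=_)
# dark slot on disc: sample disc top, radius<40
r,t=np.meshgrid(np.linspace(.026,.039,14),np.radians(np.arange(0,360,1)))
q=proj(c,toW(p,np.c_[(r*np.cos(t)).ravel(),(r*np.sin(t)).ravel(),np.full(r.size,.061)])).round().astype(int)
ok=(q[:,0]>=0)&(q[:,0]<640)&(q[:,1]>=0)&(q[:,1]<400)
g=np.full(r.size,np.nan); g[ok]=cv2.cvtColor(im,cv2.COLOR_RGB2GRAY)[q[ok,1],q[ok,0]]
m=np.nanmedian(g.reshape(r.shape),1); print('brightness every 5 deg',[int(v) if v==v else -1 for v in m[::5]])
E
python3 look.py
```

```text
4.85 [0.5018 0.1147 0.0756] [-11.3  -6.    5.7]
tcp in unit [-0.0273  0.0302]
brightness every 5 deg [233, 95, 59, 59, 59, 58, 60, 59, 60, 176, 239, 244, 242, 242, 242, 241, 240, 240, 240, 238, 188, 97, 24, 27, 29, 41, 88, 148, 32, 174, 237, 210, 76, 44, 41, 41, 41, 39, 41, 39, 39, 38, 46, 59, 133, 236, 238, 239, 239, 239, 239, 239, 240, 240, 240, 239, 241, 240, 240, 240, 240, 241, 241, 242, 242, 241, 242, 243, 243, 242, 241, 239]
```

```bash
python3 - <<'E'
from h import *
im=np.load('last.npz')['im']; a=cv2.resize(im[40:300,190:450,::-1],(520,520),interpolation=cv2.INTER_CUBIC)
im,_=viewer.capture('side');b=cv2.resize(im[145:215,270:340,::-1],(270,270),interpolation=cv2.INTER_CUBIC)
o=np.zeros((540,790,3),np.uint8);o[:520,:520]=a;o[:270,520:]=b
im,_=viewer.capture('scene');b=cv2.resize(im[170:240,250:320,::-1],(270,270),interpolation=cv2.INTER_CUBIC);o[270:,520:]=b
cv2.imwrite('pics/s3.png',o)
E
```

```text
(no output)
```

View pics/s3.png

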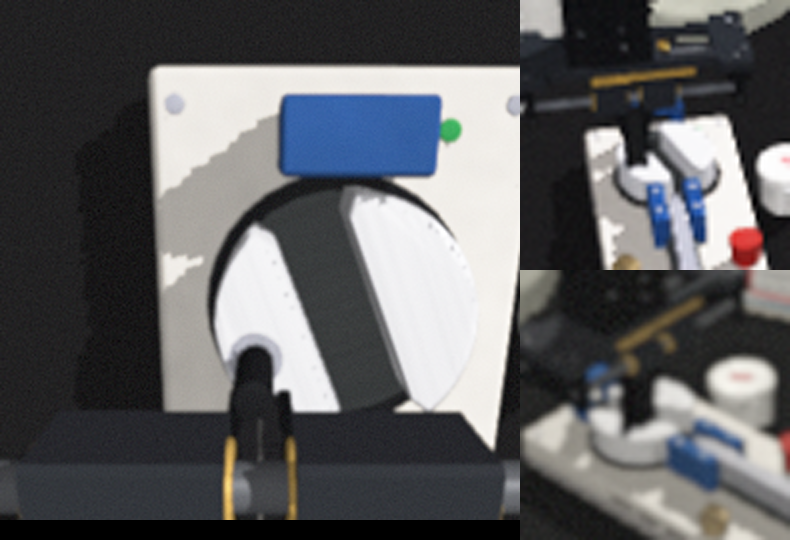

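Emit:
carry_out([
  [-6.7,1.9,1,0],
  [0.8,2.9,0,0],
  [0.8,2.9,0,0],
  [0.3,1,0,0],
  [0,0,0,0],
])

```text
t: 5.62
eef_pos: [0.5024, 0.126, 0.0779]
tool_rot: [-179.8, 0.1, 74.0]
force: [-3.2, -3.2, -1.1]
width: 0.0002
```

```bash
python3 look.py
```

```text
5.625 [0.5024 0.126  0.0779] [-3.2 -3.2 -1.1]
tcp in unit [-0.0163  0.0327]
brightness every 5 deg [62, 61, 61, 61, 61, 143, 245, 245, 245, 244, 243, 242, 242, 242, 242, 237, 190, 77, 27, 24, 29, 37, 37, 37, 33, 32, 33, 32, 31, 41, 41, 39, 39, 39, 39, 39, 40, 40, 40, 40, 39, 40, 39, 38, 40, 42, 43, 234, 240, 241, 241, 240, 241, 241, 242, 242, 242, 242, 242, 242, 242, 243, 243, 244, 242, 243, 242, 241, 201, 101, 89, 61]
```

Emit:
carry_out([
  [0.7,2.4,0,0],
  [0,0,0,0],
  [0,0,0,0],
])

```text
t: 6.05
eef_pos: [0.5035, 0.1288, 0.0782]
tool_rot: [-179.9, 0.1, 74.0]
force: [-4.0, -2.0, -1.9]
width: 0.0004
```

```bash
python3 look.py
```

```text
6.05 [0.5035 0.1288 0.0782] [-4.  -2.  -1.9]
tcp in unit [-0.0133  0.0324]
brightness every 5 deg [83, 81, 66, 66, 176, 245, 245, 245, 244, 243, 243, 242, 242, 241, 240, 190, 98, 29, 27, 25, 37, 36, 36, 33, 34, 33, 32, 32, 34, 48, 41, 42, 39, 40, 44, 40, 42, 41, 43, 40, 41, 40, 39, 40, 40, 40, 40, 42, 213, 240, 241, 241, 242, 241, 242, 242, 243, 242, 242, 243, 243, 244, 243, 244, 243, 243, 239, 178, 103, 98, 62, 71]
```

Emit:
carry_out([
  [-2.1,-7.2,0,0],
  [-4.2,-14.4,5,0],
  [0,0,40,0],
  [0,0,50,0],
  [0,0,50,0],
  [-3,-35,0,0],
  [0,0,0,0],
  [0,0,0,0],
])

```text
t: 7.1
eef_pos: [0.4956, 0.0721, 0.224]
tool_rot: [179.9, -0.1, 74.0]
force: [0.6, 0.8, -0.1]
width: 0.0004
```

```bash
python3 look.py; python3 - <<'E'
from h import *
im=np.load('last.npz')['im']; cv2.imwrite('pics/w4.png',cv2.resize(im[0:400,190:450,::-1],(390,600),interpolation=cv2.INTER_CUBIC))
E
```

```text
7.1 [0.4956 0.0721 0.224 ] [ 0.6  0.8 -0.1]
tcp in unit [-0.07    0.0243]
brightness every 5 deg [72, 64, 62, 59, 175, 246, 246, 246, 246, 245, 244, 244, 244, 244, 239, 175, 58, 39, 38, 107, 221, 242, 241, 241, 241, 241, 241, 242, 241, 242, 134, 59, 59, 58, 60, 59, 59, 59, 106, 229, 240, 241, 241, 241, 241, 239, 240, 241, 242, 241, 242, 243, 243, 243, 243, 243, 244, 244, 244, 244, 245, 244, 244, 245, 244, 244, 243, 224, 85, 67, 79, 84]
```

View pics/w4.png

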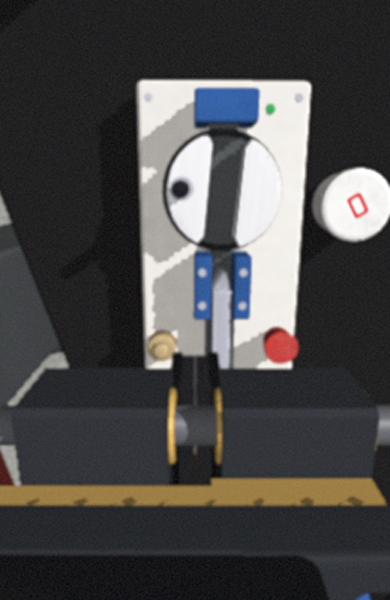

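Emit:
carry_out([
  [-7,-40.6,0,0],
  [-7,-40.6,0,0],
  [-7,-40.6,0,0],
  [-7,-40.6,0,0],
  [-7,-40.6,0,0],
  [0,0,-50,0],
  [0,0,-50,0],
  [0,0,-30,0],
  [0,0,0,0],
  [0,0,0,0],
])

```text
t: 8.4
eef_pos: [0.4615, -0.1306, 0.0945]
tool_rot: [179.9, -0.0, 74.0]
force: [-0.4, -0.7, 0.7]
width: 0.0006
```

```bash
python3 look.py|head -2; python3 - <<'E'
from h import *
o=[]
for n,(r0,c0,h,w) in {'side':(170,265,85,85),'wrist':(0,120,400,400)}.items():
    im,_=viewer.capture(n); o.append(cv2.resize(im[r0:r0+h,c0:c0+w,::-1],(400,400),interpolation=cv2.INTER_CUBIC))
cv2.imwrite('pics/s5.png',np.hstack(o))
E
```

```text
8.4 [ 0.4615 -0.1306  0.0945] [-0.4 -0.7  0.7]
tcp in unit [-0.2742  0.0007]look.py:11: RuntimeWarning: All-NaN slice encountered
  m=np.nanmedian(g.reshape(r.shape),1); print('brightness every 5 deg',[int(v) if v==v else -1 for v in m[::5]])
```

View pics/s5.png

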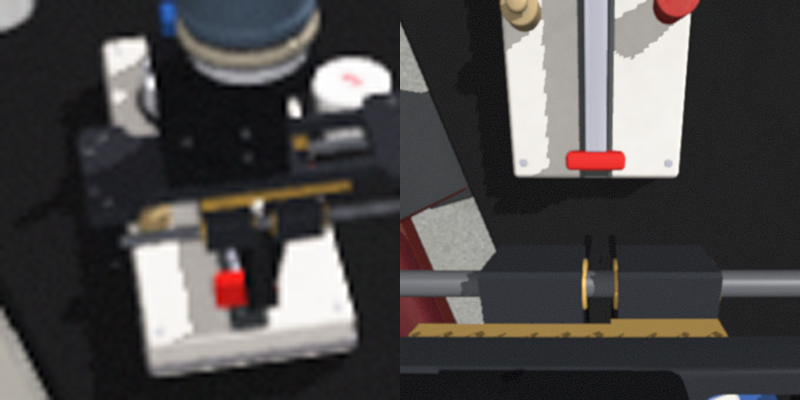

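Emit:
carry_out([
  [-1,0,-25,0],
  [0,0,-17,0],
  [0,0,0,0],
  [1.39,4.8,0,0],
  [1.39,4.8,0,0],
  [1.39,4.8,0,0],
  [1.39,4.8,0,0],
  [1.39,4.8,0,0],
  [1.39,4.8,0,0],
  [0,0,0,0],
])

```text
t: 9.8
eef_pos: [0.4678, -0.1016, 0.0515]
tool_rot: [180.0, -0.0, 74.1]
force: [0.4, -0.7, -0.5]
width: 0.0007
```

Emit:
carry_out([
  [1.39,4.8,0,0],
  [1.39,4.8,0,0],
  [1.39,4.8,0,0],
  [1.39,4.8,0,0],
  [1.39,4.8,0,0],
  [1.39,4.8,0,0],
  [0,0,0,0],
])

```text
t: 10.68
eef_pos: [0.4762, -0.0726, 0.0516]
tool_rot: [180.0, -0.0, 74.1]
force: [-0.1, 0.6, -0.1]
width: 0.0005
```

Emit:
carry_out([
  [1.39,4.8,0,0],
  [1.39,4.8,0,0],
  [1.39,4.8,0,0],
  [1.39,4.8,0,0],
  [1.39,4.8,0,0],
  [1.39,4.8,0,0],
  [1.39,4.8,0,0],
  [1.39,4.8,0,0],
  [0,0,0,0],
])

```text
t: 11.8
eef_pos: [0.4873, -0.0341, 0.0516]
tool_rot: [180.0, -0.0, 74.1]
force: [0.6, -0.0, 0.6]
width: 0.0006
```

```bash
python3 look.py 2>/dev/null|head -2; python3 - <<'E'
from h import *
im=np.load('last.npz')['im']; cv2.imwrite('pics/w6.png',cv2.resize(im[0:280,180:460,::-1],(560,560),interpolation=cv2.INTER_CUBIC))
E
```

```text
11.8 [ 0.4873 -0.0341  0.0516] [ 0.6 -0.   0.6]
tcp in unit [-0.1743  0.0027]
```

View pics/w6.png

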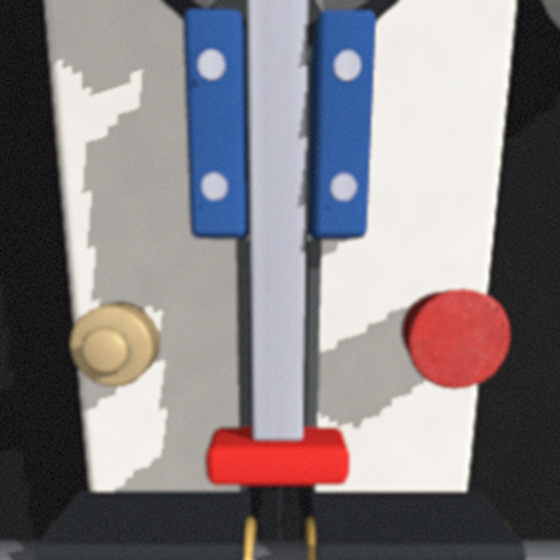

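Emit:
carry_out([
  [1.39,4.8,0,0],
  [1.39,4.8,0,0],
  [1.39,4.8,0,0],
  [1.39,4.8,0,0],
  [1.39,4.8,0,0],
  [1.39,4.8,0,0],
  [1.39,4.8,0,0],
  [1.39,4.8,0,0],
  [1.39,4.8,0,0],
  [0,0,0,0],
])

```text
t: 13.1
eef_pos: [0.4999, 0.0092, 0.0516]
tool_rot: [180.0, -0.0, 74.1]
force: [-0.2, 0.3, -0.6]
width: 0.0002
```

Emit:
carry_out([
  [0.56,1.92,0,0],
  [0.56,1.92,0,0],
  [0.56,1.92,0,0],
  [0.56,1.92,0,0],
  [0,0,0,0],
])

```text
t: 13.72
eef_pos: [0.502, 0.0164, 0.0516]
tool_rot: [180.0, -0.0, 74.0]
force: [0.4, -0.8, 1.0]
width: 0.0005
```

Emit:
carry_out([
  [0.42,1.44,0,0],
  [0.42,1.44,0,0],
  [0.42,1.44,0,0],
  [0,0,0,0],
])

```text
t: 14.22
eef_pos: [0.5025, 0.0184, 0.0516]
tool_rot: [-180.0, 0.1, 73.9]
force: [-2.1, -5.7, 3.1]
width: 0.0002
```

Emit:
carry_out([
  [0.42,1.44,0,0],
  [0.42,1.44,0,0],
  [0,0,0,0],
])

```text
t: 14.6
eef_pos: [0.5025, 0.0185, 0.0516]
tool_rot: [-179.9, 0.3, 73.8]
force: [-3.7, -10.6, 5.1]
width: 0.0001
```

Contact has stopped the tool: it no longer advances and the force is rising along the push axis. I'll look before retracting.

```bash
python3 look.py 2>/dev/null; python3 - <<'E'
from h import *
im=np.load('last.npz')['im']; cv2.imwrite('pics/w7.png',cv2.resize(im[0:280,180:460,::-1],(560,560),interpolation=cv2.INTER_CUBIC))
E
```

```text
14.6 [0.5025 0.0185 0.0516] [ -3.7 -10.6   5.1]
tcp in unit [-0.1196  0.0028]
brightness every 5 deg [-1, -1, -1, -1, -1, -1, -1, -1, -1, -1, -1, -1, -1, -1, 239, 34, 21, 15, 16, 123, 185, 237, 236, 236, 237, 237, 237, 237, 239, 239, 197, 85, 58, 124, 180, 179, 181, 184, 106, 195, 237, 238, 237, 238, 238, 238, 238, 238, 238, 238, 239, 239, 240, 240, 240, 240, 240, 240, 238, -1, -1, -1, -1, -1, -1, -1, -1, -1, -1, -1, -1, -1]
```

View pics/w7.png

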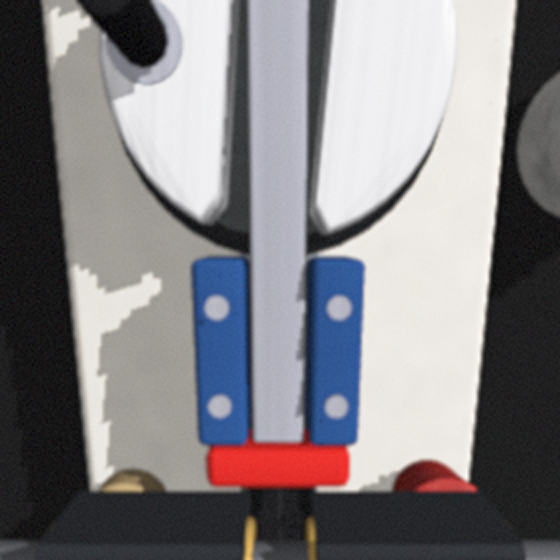

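Emit:
carry_out([
  [-1.4,-4.8,0,0],
  [-2.8,-9.6,0,0],
  [-5,-20,0,0],
  [0,0,40,0],
  [0,0,50,0],
  [0,0,60,0],
  [0,-10,0,0],
  [0,0,0,0],
  [0,0,0,0],
])

```text
t: 15.78
eef_pos: [0.4936, -0.021, 0.1999]
tool_rot: [-179.8, 0.0, 74.0]
force: [0.2, 0.2, 0.5]
width: 0.0007
```

```bash
python3 look.py 2>/dev/null; python3 - <<'E'
from h import *
im=np.load('last.npz')['im']; cv2.imwrite('pics/w8.png',cv2.resize(im[0:260,190:450,::-1],(600,600),interpolation=cv2.INTER_CUBIC))
E
```

```text
15.775 [ 0.4936 -0.021   0.1999] [0.2 0.2 0.5]
tcp in unit [-0.1599  0.0003]
brightness every 5 deg [-1, -1, -1, -1, -1, -1, -1, 246, 245, 244, 244, 244, 244, 236, 136, 39, 20, 20, 42, 131, 196, 242, 241, 242, 242, 243, 242, 242, 243, 244, 194, 78, 62, 145, 192, 189, 192, 198, 138, 220, 243, 242, 243, 243, 243, 242, 243, 243, 243, 244, 244, 244, 244, 244, 244, 244, 244, 244, 244, 245, 245, 245, 245, 244, 244, 240, -1, -1, -1, -1, -1, -1]
```

View pics/w8.png

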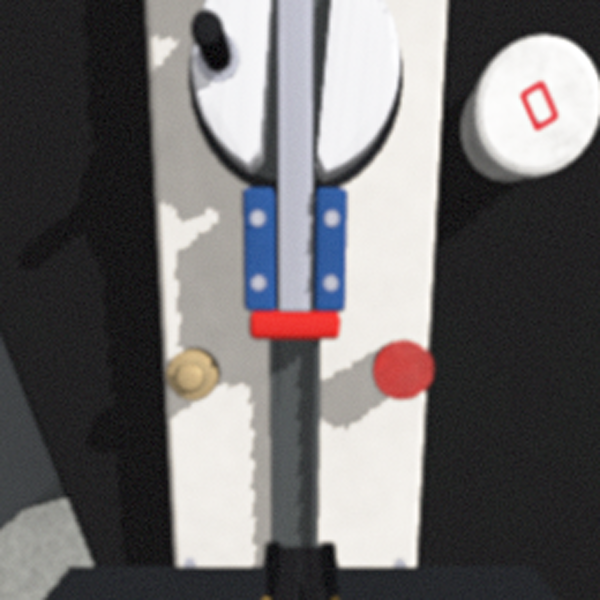

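```bash
python3 -c "
from station import ticket; print(ticket.hand_in())"
```

```text
the job is handed in; nothing more can be done
None
```

The shaft is locked. I pushed the stud round clockwise from about 37° until the slot lined up with the bar. Then I pushed the bar by its red head through the disc until it stopped against the blue guide. I handed the job in at about 16 s; no verdict was reported.

- **Bar:** the last picture shows the head flush against both cheeks and the bar through the slot. When the bar stopped, the tool stopped moving while the force along the push rose to about 11 N. My estimated end position was within about 2 mm of the expected one.
- **Disc:** the slot sits about 4° (0.07 rad) past in-line, inside the 0.2 rad limit.
- **Tool and bystanders:** the tool is clear, with no force on it. The brass weight, bung and can look undisturbed. I did not check the other bystanders in the last picture, but the tool did not go near them.

Two checks disagreed slightly:
- **Unit position:** my estimate was 2–3 mm off sideways, which was within what the pushing needed.
- **Stud push:** pushing the stud briefly showed 14 N, which I put down to fingertip friction. It eased once I followed the stud's arc.

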